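# Show the flat-handled fan to the inspection camera

## Task

First set the ring light: turn the dimmer knob clockwise until its pointer line stands on the long index mark. Then take the one fan with the flat, broad handle out of the rack, leaving the two round-handled fans standing in their slots, and show it to the inspection camera: hold it up in the air with the handle on top and upright, the middle of its paper face straight in front of the lens at lens height and 200 mm away from it, the face square to the lens. Finish while holding it there, still, for the picture: do not put it down or let go.

Things in the scene. Friction and masses are not known exactly. Their poses are not given: they have to be found in the camera images.
- dimmer_knob (a joint): Angle in rad of the dimmer's knob: 0 at its anticlockwise stop, growing as it is turned clockwise seen from above, up to 4.71 at the other stop. The pointer line stands on the long index mark (the middle of the scale, at the box's side away from the robot, +x of the dimmer) at 2.356. It starts between 0.95 and 1.85, stays where it is left and takes about 0.03 N m to turn.
- dimmer_grip (a point): Point on the knob's axis at the height to grip, 63 mm above the table. The knob is a black disc 46 mm across and 5 mm thick (its top 42 mm above the table) with an upright bar on it: 42 mm long, 12 mm thick, 26 mm high (top 68 mm above the table), to be pinched across its thickness from above. The frame turns with the knob: x along the bar towards the end with the white pointer line, y across the bar, z up.
- dimmer: The ring light's battery dimmer, a grey box 85 x 115 x 36 mm fixed to the bench, with the knob in the middle of its top and a scale of short marks around it; the one long, thick mark is the index. Origin under the box's centre, +x towards the index mark.
- fan_face (a point): Centre of the paper face of the fan to be shown: a small hand fan, 30 to 65 g, that stands handle up in one slot of the rack. The face is a rounded square 150 mm wide, 145 mm high and 4 mm thick; this point is half-way up it, 72.5 mm above its lower rim. Axes: x square to the face, y across it, z up along the handle.
- fan_handle (a point): Point on the axis of that fan's flat handle at the height to grip, 142.5 mm above fan_face and 40 mm below the handle's top end. The handle is a straight flat strip of bamboo 28 mm wide (along y) and 9 mm thick (along x) that stands 110 mm out of the face, its top 270 mm above the table while in the rack; a thin bamboo bow crosses its foot 19 mm above the face. Same axes as fan_face.
- fan_b_face (a point): Middle of the paper face of one of the two other fans in the rack, which stay there: arched head 145 mm wide and 145 mm high, handle a round rod 16 mm across, same total height of 255 mm. Axes as fan_face.
- fan_c_face (a point): The same point of the other round-handled fan.
- rack: Wooden rack fixed to the bench: base board 215 x 180 mm, 15 mm thick, on which the fans stand, with three slots side by side 65 mm apart along its x axis. Each slot is 7 mm wide between two pairs of square pegs (52 mm either side of the middle) whose tops are 73 mm above the table. Origin under the centre of the board; the slots (and the faces of the fans) lie along its y axis. The three fans stand in any order.
- lens (a point): Centre of the front glass of the inspection camera's lens, 170 mm above the table, inside a round ring light 78 mm across; the camera is on a bench stand fixed to the bench. The lens looks level along this frame's -x axis; z is up. The camera and ring light reach from here backwards (+x) to the stand's column, whose top is 238 mm above the table; the stand's foot is 140 x 110 x 14 mm.
Mind the look-alikes: they are no part of the job. Leave any orange or red look-alike of the part that bears fan_face alone.

How it is judged:
By the outcome, as a careful person would: the job done as asked, in the order asked, and still so for the second after the job is handed in, while the arm keeps its last pose, push and grip.
It also fails if it takes over 64 s, if anything falls off the work surface, if the arm or the gripper's body presses on something with over 40 N, if the wrist force passes 120 N, or if a joint passes its speed limit or range.

## Robot

A 6-joint arm with a two-finger parallel gripper is mounted at the origin on the work surface. World frame = base frame: x ahead of the robot, y to its left, z up, the work surface at z = 0. Lengths are in m, angles in rad, forces in N, time in s.
With the tool pointing down it reaches from about 0.425 to 0.925 m from the base axis. Payload 12.5 kg.
Tool frame: the origin (TCP) lies at the very end of the fingers, on their centre line; the grasp point (between the pads) lies 19 mm behind it; z points along the fingers, y is the line along which they close (so a half turn about z gives the same grasp; the last joint's range is limited). The gripper opens to 85 mm and grips with 20 to 120 N. Pads are 22 mm wide; open, the fingers measure 114 mm over their backs; the gripper's body (76 mm by 85 mm) begins 54 mm behind the grasp point. The pads swing forward as they close: fully open they stand 13 mm farther back than shut.
Start: joints at [-1.378, 0.491, 1.559, -0, 1.092, -0.106], TCP at [0.184, -0.597, 0.231] pointing down, gripper open.
Joint ranges: [-3.1, 3.1], [-0.84, 2.19], [0.05, 2.79], [-1.13, 4.28], [0.06, 2.93], [-2.69, 2.69]. Speed limits (rad/s): [2.22, 2.22, 2.79, 3.14, 3.14, 3.14].

## Interface

Orientations are given as a unit quaternion [w, x, y, z].
In Python, from station import env gives the robot as it stands. The module is installed in compiled form; this text tells all that it offers.
- The arm moves only by the tool step_arm, never from a script. Its argument "commands" is a list of rows, each a list of 5 numbers: the opening, from 0 (shut) to 1 (fully open), then the shift along the tool's x, y, z in cm, then the turn about the tool's z in degrees. A call has 1 to 20 rows; each row is the pose to reach, as a shift and turn from the pose commanded when the call began, along the tool's axes at that moment; what a row does not reach only later rows make up. A row lasts 1/8 s, in which the tool goes at most 62.5 mm and 10.7 degrees, less where a joint would pass 70% of its speed; a pose out of reach is approached as far as the arm can. A call with a gripper value outside its range is refused whole. The fingers move at their own pace and stop on an object; "newtons" is the grip in N (left out, the last holds). Time passes only in rows, so rows that repeat a pose let the fingers close. It gives the time, the measured TCP pose, the force, the opening and the grip force at its end, in the units of the state.
- env.sense(): the state, without advancing time (a new reading comes with each control period).
- env.read_camera(name): name is "scene" or "top" or "wrist"; returns a dict with "pixels" (480x640x3 uint8, red, green, blue), "mtx" (3x3 intrinsics, pixels), "extrinsics" (4x4, takes a point from world to camera coordinates); the wrist camera has in their place "hand_eye" (4x4, takes a point from camera to tool coordinates, whose origin is the TCP and whose axes are the flange's). Camera axes: x right, y down, z forward; pixel columns grow to the right and rows downward; lengths in m; the calibration is good to about 2 mm. A picture is of the moment at which its call begins: read the wrist's pose just before it. There is no depth.
- env.finish_job(): hands the job in; it is judged then, once.
The state is a dict: "t": time; "joint_positions": joint angles; "dq": joint speeds; "tau": joint torques, N m; "tool_pos": TCP position; "tcp_rot": TCP orientation; "wrist_force": force on the tool from outside, world axes, zero at the start; "moment": the same for the moment, N m; "grip_width": finger opening in m; "grip_force": force on a finger pad.
Only numpy, scipy, OpenCV 4.12 (cv2) and the standard library are available. Lean on these libraries where they do the work, as an engineer would, in place of code of your own. Each camera call takes 0.05 s, during which the arm holds its last target. There are 200 camera calls.

## Working session

There is one attempt and no reset: what is moved stays moved. The work goes in short steps, Python scripts to look and compute and a tool call to move; the robot and the scene stay as the last step left them, time stands still between calls to the robot, and variables do not carry over. Pictures are saved under pics/ and viewed, at most 10 in all, crops included, and the job is handed in when it is done.

Besides the shell and the picture viewer there is one more tool, called after "Call:" as name(argument=value, ...) on one line, values as JSON. step_arm: Moves the arm, as the interface text tells. Its arguments: {"type":"object","properties":{"commands":{"type":"array"},"newtons":{"type":"number"}},"required":["commands"]}

```bash
mkdir -p pics; cat > h.py <<'E'
import numpy as np, cv2
from station import env
from scipy.spatial.transform import Rotation as R
def Rq(q): return R.from_quat(np.r_[q[1:],q[0]]).as_matrix()
def grab(n):
    s=env.sense(); c=env.read_camera(n); K=np.array(c['mtx'])
    if n=='wrist':
        T=np.eye(4);T[:3,:3]=Rq(s['tcp_rot']);T[:3,3]=s['tool_pos']; W=T@np.array(c['hand_eye'])
    else: W=np.linalg.inv(np.array(c['extrinsics']))
    return c['pixels'][:,:,::-1].copy(),K,W
def ray(K,W,uv):
    d=W[:3,:3]@np.linalg.solve(K,np.r_[uv,1.]); return W[:3,3],d
def onz(K,W,uv,z):
    o,d=ray(K,W,uv); return o+d*(z-o[2])/d[2]
def proj(K,W,p):
    c=np.linalg.inv(W)@np.r_[p,1.]; q=K@c[:3]; return q[:2]/q[2]
def save(name,im): cv2.imwrite('pics/'+name,im)
def st():
    s=env.sense(); 
    for k in s: print(k,np.round(s[k],4))
E
python3 - <<'E'
from h import *
st()
for n in('scene','top'):
    im,K,W=grab(n); save(n+'0.png',im); np.savez(n+'0.npz',im=im,K=K,W=W); print(n,K.round(1).tolist(),W.round(3).tolist())
E
```

```text
t 0.0
joint_positions [-1.3776  0.4916  1.5595  0.      1.0917 -0.1056]
dq [ 0.0003  0.0008  0.0014  0.0006 -0.0021 -0.001 ]
tau [ 1.70000e-03 -6.18447e+01 -2.61590e+01  0.00000e+00  4.00000e-03
 -0.00000e+00]
tool_pos [ 0.1839 -0.5971  0.2307]
tcp_rot [-5.000e-04  9.889e-01  1.488e-01 -0.000e+00]
wrist_force [ 0.1588 -1.2294 -0.4415]
moment [ 0.0282 -0.0084 -0.0369]
grip_force 0.0
grip_width 0.0854
scene [[533.2, 0.0, 324.4], [0.0, 533.2, 242.4], [0.0, 0.0, 1.0]] [[-0.883, 0.369, -0.291, 0.858], [0.47, 0.715, -0.518, 0.631], [0.017, -0.594, -0.805, 1.098], [0.0, 0.0, 0.0, 1.0]]
top [[465.0, 0.0, 318.5], [0.0, 465.0, 245.9], [0.0, 0.0, 1.0]] [[0.014, -0.987, 0.159, 0.396], [-1.0, -0.017, -0.017, 0.023], [0.019, -0.158, -0.987, 1.034], [0.0, 0.0, 0.0, 1.0]]
```

View pics/scene0.png

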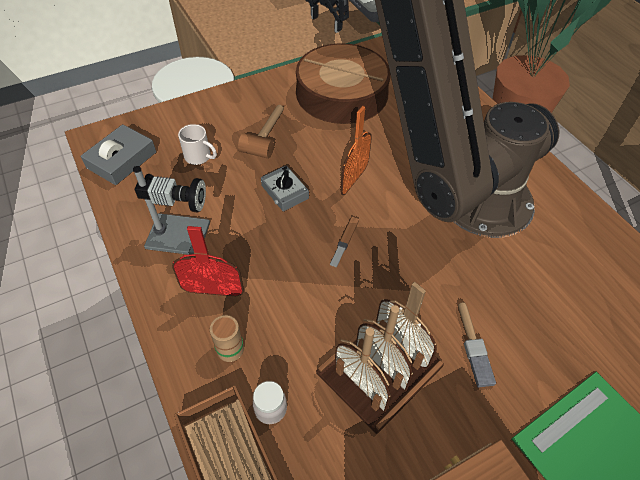

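View pics/top0.png

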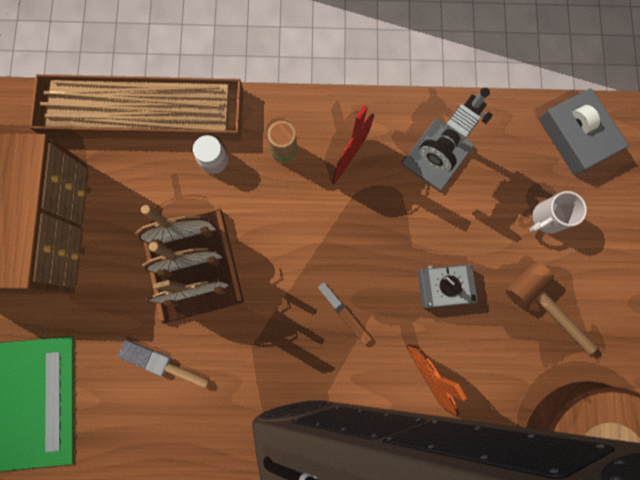

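The scene picture shows the rack at (380,360) with three fans. The nearest-robot one, handle top (415,290), looks flat; the others, at (392,308) and (368,335), look round. Decoys are the red fan (205,265) and the orange fan (357,150). In the top view the dimmer is at (449,287), the lens at (437,157) and the rack at (195,265). Next I'll check close crops.

```bash
python3 - <<'E'
from h import *
s=np.load('scene0.npz');t=np.load('top0.npz')
f=lambda im,x0,y0,w,h,k:cv2.resize(im[y0:y0+h,x0:x0+w],None,fx=k,fy=k,interpolation=cv2.INTER_CUBIC)
a=f(s['im'],310,275,140,150,2.8)[:300*1+120]
a=cv2.resize(s['im'][275:435,315:445],(390,480),interpolation=cv2.INTER_CUBIC)
b=cv2.resize(t['im'][255:320,415:485],(400,371),interpolation=cv2.INTER_CUBIC)
o=np.zeros((480,790,3),np.uint8);o[:,:390]=a;o[:371,390:]=b
save('crop1.png',o)
for uv,z in(((451,287),.068),((449,287),.036),((195,265),.015),((437,157),.17),((155,292),.27)):print(uv,onz(t['K'],t['W'],uv,z).round(3))
E
```

```text
(451, 287) [ 0.469 -0.271  0.068]
(449, 287) [ 0.472 -0.276  0.036]
(195, 265) [0.513 0.276 0.015]
(437, 157) [ 0.715 -0.22   0.17 ]
(155, 292) [0.439 0.275 0.27 ]
```

View pics/crop1.png

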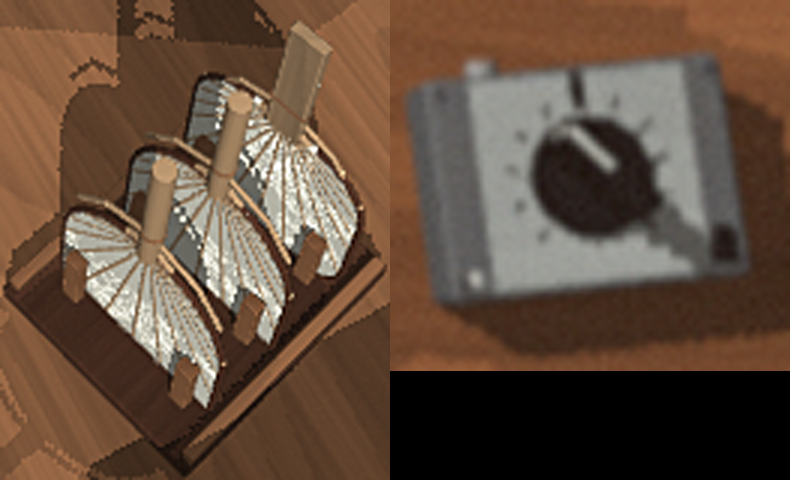

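The crop confirms it: only the upper-right fan (handle top at scene (415,290)) has a flat, broad handle. The other two are round rods. The knob's pointer is about 45° anticlockwise of the index. I'll move above the dimmer for a wrist view.

Call:
step_arm(commands=[[1,37,-22.6,0,0],[1,37,-22.6,0,0],[1,37,-22.6,0,0],[1,37,-22.6,0,0],[1,37,-22.6,0,0],[1,37,-22.6,0,0],[1,37,-22.6,0,0],[1,37,-22.6,0,0],[1,37,-22.6,0,0],[1,37,-22.6,0,0],[1,37,-22.6,0,0],[1,37,-22.6,0,0]])

```text
t: 1.6
tool_pos: [0.4707, -0.273, 0.2313]
tcp_rot: [0.0, 0.989, 0.148, 0.0]
wrist_force: [0.2, -0.4, -0.5]
grip_width: 0.0852
grip_force: 0.0
```

```bash
python3 - <<'E'
from h import *
im,K,W=grab('wrist'); save('w1.png',im); np.savez('w1.npz',im=im,K=K,W=W); print(K.round(1).tolist(),W.round(3).tolist())
print(proj(K,W,[.471,-.272,.05]))
E
```

```text
[[426.1, 0.0, 326.1], [0.0, 426.1, 239.6], [0.0, 0.0, 1.0]] [[0.293, -0.915, -0.276, 0.542], [-0.956, -0.281, -0.085, -0.252], [0.001, 0.289, -0.957, 0.375], [0.0, 0.0, 0.0, 1.0]]
[324.18397711 209.49617049]
```

View pics/w1.png

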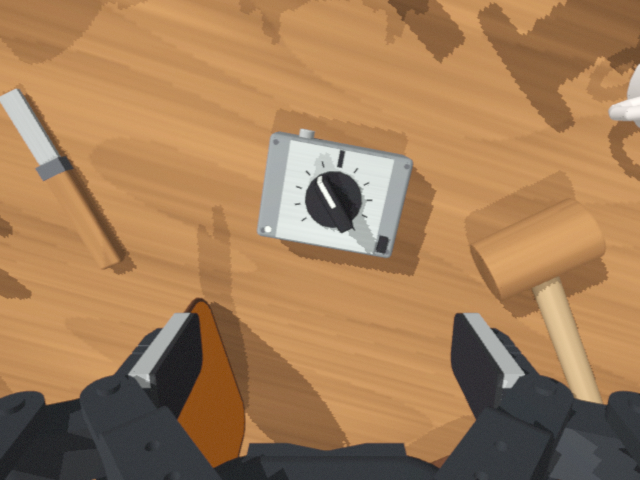

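The wrist view shows the dimmer knob at about (334,200), its pointer line running (320,178)–(333,207), and the index mark at (341,158). The orange fan stands behind the fingers at the lower left.

```bash
cat > knob.py <<'E'
from h import *
def knob(im,K,W,c0):
    g=cv2.cvtColor(im,cv2.COLOR_BGR2GRAY); x0,y0=c0
    P=lambda pts,z:np.array([onz(K,W,p,z)[:2] for p in pts])
    comp=lambda m:cv2.connectedComponentsWithStats(m.astype(np.uint8))
    sat=cv2.cvtColor(im,cv2.COLOR_BGR2HSV)[:,:,1]
    n,l,s,c=comp((g<75)&(sat<90)); out={}
    for i in range(1,n):
        d=np.hypot(*(c[i]-c0))
        if s[i,4]>15 and d<60: print('dark',s[i],c[i].round(1),onz(K,W,c[i],.036).round(4))
    n,l,s,c=comp((g>165)&(sat<60))
    for i in range(1,n):
        if s[i,4]>15 and np.hypot(*(c[i]-c0))<60:
            ys,xs=np.where(l==i); q=P(np.c_[xs,ys],.068 if s[i,4]<300 else .036)
            m=q.mean(0); w,v=np.linalg.eigh(np.cov((q-m).T)); e=v[:,1]; pr=(q-m)@e
            print('light',s[i],c[i].round(1),m.round(4),'dir deg',np.degrees(np.arctan2(e[1],e[0])).round(2),'len',np.ptp(pr).round(4))
            if s[i,4]>300:
                r=cv2.minAreaRect((q*10000).astype(np.float32)); print('  rect',r)
if __name__=='__main__':
    import sys
    d=np.load(sys.argv[1]); knob(d['im'],d['K'],d['W'],(float(sys.argv[2]),float(sys.argv[3])))
E
python3 knob.py w1.npz 334 200
```

```text
dark [338 151   6  16  46] [340.6 158.7] [ 0.5107 -0.2733  0.036 ]
dark [ 306  172   55   60 2212] [334.5 201. ] [ 0.4771 -0.2788  0.036 ]
light [  258   135   150   119 10119] [328.4 193.9] [ 0.4808 -0.2726] dir deg 100.62 len 0.1143
  rect ((4786.2109375, -2753.0947265625), (809.5108642578125, 1107.164794921875), 6.509336471557617)
light [317 176  18  32 168] [325.2 192.2] [ 0.4874 -0.2679] dir deg -135.85 len 0.0246
```

```bash
python3 - <<'E'
from h import *
s=np.load('scene0.npz');t=np.load('top0.npz');w=np.load('w1.npz')
def tri(obs):
    A=np.zeros((3,3));b=np.zeros(3)
    for c,uv in obs:
        o,d=ray(c['K'],c['W'],uv);d/=np.linalg.norm(d);M=np.eye(3)-np.outer(d,d);A+=M;b+=M@o
    p=np.linalg.solve(A,b);print(p.round(3),[ (proj(c['K'],c['W'],p)-uv).round(1).tolist() for c,uv in obs])
# orange mask extents
for n,c in(('s',s),('t',t),('w',w)):
    h=cv2.cvtColor(c['im'],cv2.COLOR_BGR2HSV); 
    for nm,m in(('orange',(h[:,:,0]>6)&(h[:,:,0]<14)&(h[:,:,1]>200)&(h[:,:,2]>90)),('red',((h[:,:,0]<5)|(h[:,:,0]>175))&(h[:,:,1]>200)&(h[:,:,2]>90))):
        k,l,q,ce=cv2.connectedComponentsWithStats(m.astype(np.uint8))
        for i in range(1,k):
            if q[i,4]>200:
                ys,xs=np.where(l==i); print(n,nm,q[i],'top',(xs[ys.argmin()],ys.min()),'bot',(xs[ys.argmax()],ys.max()),'L',(xs.min(),ys[xs.argmin()]),'R',(xs.max(),ys[xs.argmax()]))
print(onz(w['K'],w['W'],(205,300),0.0),onz(w['K'],w['W'],(205,300),0.15))
tri([(s,(359,108)),(t,(464,395))]); tri([(s,(359,108)),(t,(410,347))]); tri([(s,(347,190)),(t,(410,347))])
E
```

```text
t orange [427 376  29  38 242] top (np.int64(436), np.int64(376)) bot (np.int64(454), np.int64(413)) L (np.int64(427), np.int64(381)) R (np.int64(455), np.int64(413))
[ 0.34173567 -0.19178034  0.        ] [ 0.42175765 -0.21576574  0.15      ]
[ 0.282 -0.234  0.248] [[1.4, 0.3], [1.3, -1.7]]
[ 0.361 -0.12   0.362] [[0.1, 0.0], [0.1, -0.1]]
[ 0.339 -0.188  0.028] [[-2.1, -0.4], [-1.7, 2.1]]
```

Call:
step_arm(commands=[[0.6,0.7,0.45,5,-10],[0.6,0.7,0.45,9,-20],[0.6,0.7,0.45,11,-27],[0.6,0.7,0.45,11,-27],[0.6,0.7,0.45,11,-27]])

```text
t: 2.28
tool_pos: [0.4794, -0.275, 0.1222]
tcp_rot: [0.001, 0.927, 0.374, 0.0]
wrist_force: [-0.4, -0.2, 0.5]
grip_width: 0.0509
grip_force: 0.0
```

```bash
python3 - <<'E'
from h import *
im,K,W=grab('wrist'); save('w2.png',im); np.savez('w2.npz',im=im,K=K,W=W); 
p=proj(K,W,[.4786,-.2753,.05]);print(p,env.sense()['tool_pos'],env.sense()['tcp_rot'])
from knob import knob
knob(im,K,W,p)
E
```

```text
[323.98825225 256.66160281] [ 0.47950512 -0.27502071  0.12239695] [7.85134294e-04 9.27221563e-01 3.74512170e-01 4.37566450e-04]
dark [ 287  213   80   94 4695] [326.5 256.1] [ 0.4763 -0.2794  0.036 ]
light [  206   130   236   210 19549] [319.8 239.2] [ 0.4805 -0.2706] dir deg 103.26 len 0.1176
  rect ((4787.7802734375, -2754.0673828125), (815.6099853515625, 1107.1529541015625), 6.542969226837158)
light [321 216   9  55 380] [324.9 243.5] [ 0.481  -0.2737] dir deg 46.2 len 0.032
  rect ((4810.29931640625, -2735.696533203125), (319.87237548828125, 40.107913970947266), 46.50645065307617)
```

View pics/w2.png

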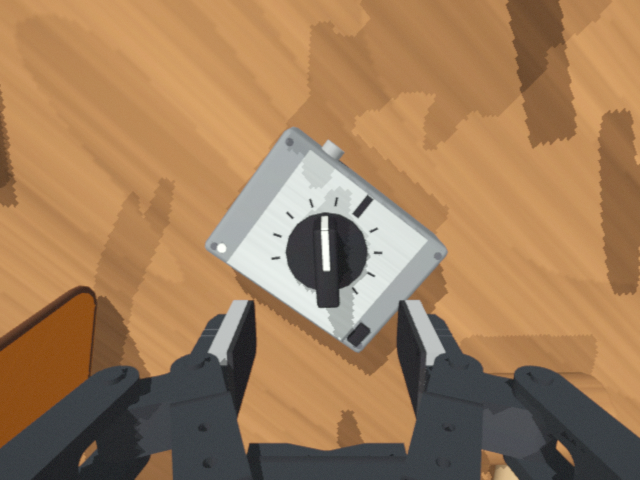

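The wrist view shows the bar vertical at (325,255), lined up with the fingers, and the index mark at (362,206). The box axis is about 6.5° and the bar about 46°. I'll descend and pinch.

Call:
step_arm(commands=[[0.6,0,0,4,-2],[0.6,0,0,7,-2],[0.6,0,0,7.5,-2],[0.4,0,0,7.5,-2],[0.0,0,0,7.5,-2],[0.0,0,0,7.5,-2],[0.0,0,0,7.5,-2],[0.0,0,0,7.5,-2],[0.0,0,0,7.5,-2],[0.0,0,0,7.5,-2]], newtons=30)

```text
t: 3.58
tool_pos: [0.4795, -0.275, 0.0477]
tcp_rot: [0.001, 0.92, 0.392, 0.001]
wrist_force: [-1.0, 0.2, 5.6]
grip_width: 0.0112
grip_force: 32.7
```

```bash
python3 -c "
from h import *
s=env.sense();print(s['tool_pos'],s['tcp_rot'],s['moment'],s['grip_width']);r=Rq(s['tcp_rot'])[:,0];print(np.degrees(np.arctan2(r[1],r[0])))"
```

```text
[ 0.47953484 -0.27495877  0.04768753] [9.08509569e-04 9.20140223e-01 3.91587645e-01 5.11602823e-04] [0.16484915 0.11733258 0.01172357] 0.011230250629953557
46.10668702561768
```

Call:
step_arm(commands=[[0,0,0,0,8],[0,0,0,0,16],[0,0,0,0,24],[0,0,0,0,32],[0,0,0,0,37],[0,0,0,0,39.6],[0,0,0,0,39.6],[0,0,0,0,39.6]])

```text
t: 4.58
tool_pos: [0.4802, -0.2761, 0.0477]
tcp_rot: [0.002, 0.998, 0.057, 0.002]
wrist_force: [-0.3, -6.0, 2.4]
grip_width: 0.0108
grip_force: 32.2
```

Call:
step_arm(commands=[[0.2,0,0,0,0],[0.4,0,0,0,0],[0.6,0,0,0,0],[0.6,0,0,-5,0],[0.6,0,0,-7.5,0],[0.6,0,0,-7.5,0],[0.6,0,0,-7.5,0]])

```text
t: 5.45
tool_pos: [0.4788, -0.2744, 0.1206]
tcp_rot: [-0.0, 0.998, 0.057, -0.0]
wrist_force: [-0.6, 0.6, 0.2]
grip_width: 0.0511
grip_force: 0.0
```

```bash
python3 - <<'E'
from h import *
im,K,W=grab('wrist'); np.savez('w3.npz',im=im,K=K,W=W); 
p=proj(K,W,[.4786,-.2753,.05]);print(p,env.sense()['tool_pos'],env.sense()['tcp_rot'])
from knob import knob
knob(im,K,W,p)
save('w3.png',cv2.resize(im[100:350,180:480],(720,600),interpolation=cv2.INTER_CUBIC))
E
```

```text
[327.03195942 257.32425342] [ 0.47871291 -0.27434155  0.1203055 ] [-4.80539261e-04  9.98380475e-01  5.68841996e-02 -6.19953217e-04]
dark [ 290  212   81   95 4792] [330.  254.9] [ 0.4754 -0.2774  0.036 ]
light [  225   176   206   139 19636] [325.3 240.7] [ 0.4827 -0.2739] dir deg 98.84 len 0.1126
  rect ((4790.478515625, -2753.878662109375), (813.2920532226562, 1105.8870849609375), 6.519814968109131)
light [327 215   7  55 363] [330.  243.3] [ 0.4821 -0.2766] dir deg -173.54 len 0.0316
  rect ((4826.61376953125, -2765.676513671875), (316.2677307128906, 34.223121643066406), 6.557406425476074)
```

View pics/w3.png

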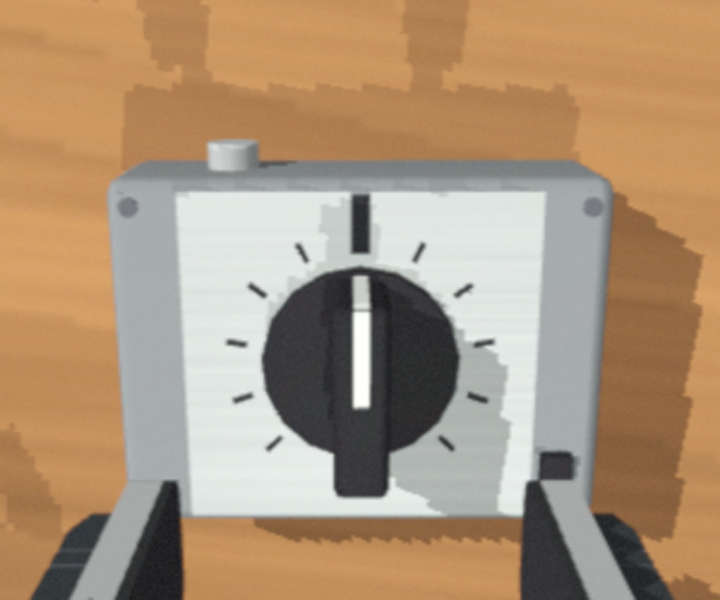

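The close-up shows the pointer line directly under the long index mark, measured at 6.5° against the box's 6.5°, so the knob is done. Now I'll look at the lens stand from above.

Call:
step_arm(commands=[[1,0,0,-6,0],[1,0,0,-12,0],[1,8,-8.5,-26,0],[1,8,-8.5,-26,0],[1,8,-8.5,-26,0],[1,8,-8.5,-26,0],[1,8,-8.5,-26,0],[1,8,-8.5,-26,0]])

```text
t: 6.5
tool_pos: [0.5484, -0.1816, 0.3796]
tcp_rot: [-0.001, 0.998, 0.056, -0.001]
wrist_force: [-0.4, 0.9, 0.3]
grip_width: 0.0852
grip_force: 0.0
```

```bash
python3 - <<'E'
from h import *
im,K,W=grab('wrist'); np.savez('w4.npz',im=im,K=K,W=W); save('w4.png',im)
s=np.load('scene0.npz');print(onz(s['K'],s['W'],(418.7,287.7),.27), W[:3,3])
print(proj(K,W,[.715,-.22,.17]))
E
```

```text
[0.45431595 0.26787067 0.27      ] [ 0.62241216 -0.1737488   0.5225935 ]
[403.45386296 -13.93437816]
```

View pics/w4.png

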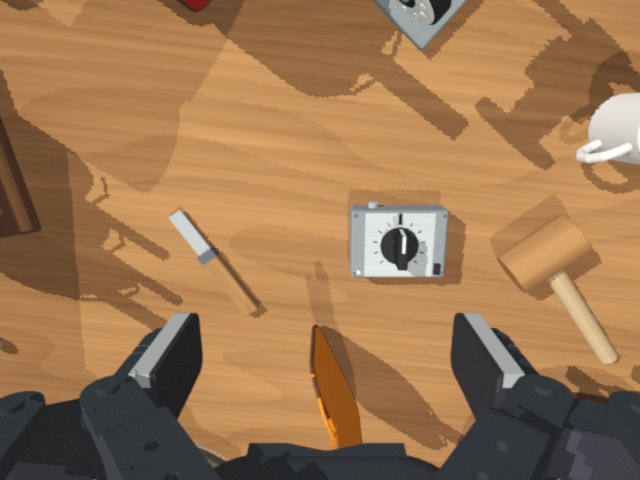

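The wrist camera looks backwards along tool x, so the stand is only just visible at (425,15). I'll turn the tool so the camera looks at the lens.

Call:
step_arm(commands=[[1,5.3,-2.4,0,-10],[1,5.3,-2.4,0,-20],[1,5.3,-2.4,0,-30],[1,5.3,-2.4,0,-40],[1,5.3,-2.4,0,-50],[1,5.3,-2.4,0,-60],[1,5.3,-2.4,0,-70],[1,5.3,-2.4,0,-80],[1,5.3,-2.4,0,-90],[1,5.3,-2.4,0,-100],[1,5.3,-2.4,0,-110],[1,5.3,-2.4,0,-120],[1,5.3,-2.4,0,-130],[1,5.3,-2.4,0,-140],[1,5.3,-2.4,0,-140],[1,5.3,-2.4,0,-140]])

```text
t: 8.55
tool_pos: [0.5987, -0.1516, 0.3809]
tcp_rot: [-0.0, 0.29, 0.957, -0.0]
wrist_force: [0.2, -0.4, -0.1]
grip_width: 0.0852
grip_force: 0.0
```

```bash
python3 - <<'E'
from h import *
im,K,W=grab('wrist'); np.savez('w5.npz',im=im,K=K,W=W); save('w5.png',im)
print(proj(K,W,[.715,-.22,.17]),env.sense()['joint_positions'])
im,K,W=grab('top'); np.savez('t5.npz',im=im,K=K,W=W)
E
```

```text
[334.48989997 342.69302388] [-3.54662040e-01  3.74978826e-01  1.35201207e+00 -8.46697578e-05
  1.41496890e+00 -1.33756740e+00]
```

View pics/w5.png

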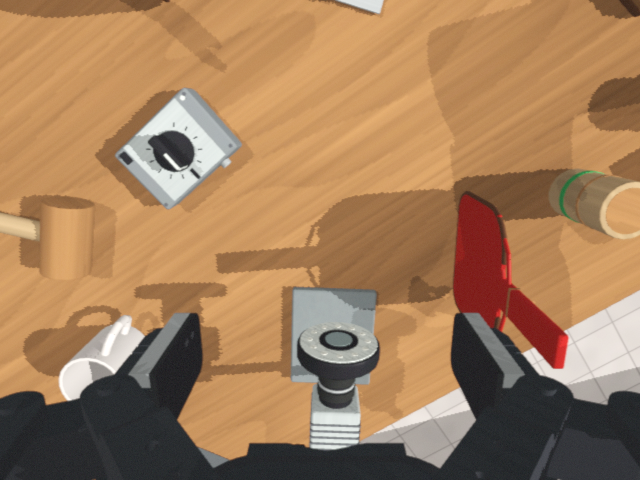

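The wrist view shows the lens glass at about (338,340) inside the ring light (298–379 wide). The foot's front edge runs (293,289)–(378,293), the red fan is at (480,270), and its handle reaches (560,350).

```bash
python3 - <<'E'
from h import *
d=np.load('w5.npz');im,K,W=d['im'],d['K'],d['W']
hsv=cv2.cvtColor(im,cv2.COLOR_BGR2HSV);g=hsv[:,:,2].astype(int)
# ring
m=((hsv[:,:,1]<45)&(g>130)).astype(np.uint8); m[:320]=0;m[365:]=0;m[:,:290]=0;m[:,390:]=0
m=cv2.morphologyEx(m,cv2.MORPH_CLOSE,np.ones((5,5)))
cs,hi=cv2.findContours(m,cv2.RETR_CCOMP,cv2.CHAIN_APPROX_NONE)
for c in cs:
    if len(c)>25:
        e=cv2.fitEllipse(c);print('ell',np.round(e[0],1),np.round(e[1],1),round(e[2],1),onz(K,W,e[0],.17).round(4))
# foot front edge and side edges: gray low-sat
f=((hsv[:,:,1]<60)&(g>60)).astype(np.uint8)
top=[]
for u in range(300,372,3):
    col=np.where(f[275:330,u])[0]; top.append((u,275+col[0]) if len(col) else None)
top=np.array([t for t in top if t]);print(top[:,1])
P=np.array([onz(K,W,(u,v-.5),.014)[:2] for u,v in top])
vx,vy,x0,y0=cv2.fitLine((P*1000).astype(np.float32),cv2.DIST_HUBER,0,.01,.01).ravel();print('front',np.degrees(np.arctan2(vy,vx)),x0,y0)
for nm,rng in(('L',range(283,320)),('R',range(360,392))):
    pts=[]
    for v in range(298,326 if nm=='L' else 322,2):
        r=np.array([u for u in rng if f[v,u]]); 
        if len(r): pts.append((r.min()-.5 if nm=='L' else r.max()+.5,v))
    P=np.array([onz(K,W,p,.014)[:2] for p in pts])
    print(nm,np.array(pts)[:,0])
    vx,vy,x0,y0=cv2.fitLine((P*1000).astype(np.float32),cv2.DIST_HUBER,0,.01,.01).ravel();print(np.degrees(np.arctan2(vy,vx)),x0,y0)
E
```

```text
ell [332.4 340.3] [47.7 96.3] 88.4 [ 0.7118 -0.2202  0.17  ]
ell [341. 348.] [ 6.7 14.1] 90.0 [ 0.7231 -0.218   0.17  ]
ell [337.8 338.5] [20.2 41.9] 91.9 [ 0.713 -0.215  0.17 ]
[287 287 288 287 288 288 288 288 288 288 288 288 288 289 289 289 289 289
 289 289 289 289 290 290]
front 53.90193 724.31885 -226.48228
L [291.5 291.5 291.5 291.5 291.5 291.5 291.5 291.5 291.5 291.5 291.5 291.5
 291.5 291.5]
-35.070366 722.48126 -289.42426
R [375.5 375.5 375.5 375.5 374.5 374.5 374.5 374.5 374.5 374.5 374.5 374.5]
-34.725796 780.48303 -196.19237
```

Call:
step_arm(commands=[[1,35.4,26.9,-4,8],[1,35.4,26.9,-4,16],[1,35.4,26.9,-4,24],[1,35.4,26.9,-4,32],[1,35.4,26.9,-4,40],[1,35.4,26.9,-4,48],[1,35.4,26.9,-4,56],[1,35.4,26.9,-4,56],[1,35.4,26.9,-4,56],[1,35.4,26.9,-4,56],[1,35.4,26.9,-4,56],[1,35.4,26.9,-4,56]])

```text
t: 10.15
tool_pos: [0.4524, 0.2677, 0.4212]
tcp_rot: [0.0, 0.704, 0.71, -0.0]
wrist_force: [0.5, -0.2, -0.2]
grip_width: 0.0854
grip_force: 0.0
```

```bash
python3 - <<'E'
from h import *
im,K,W=grab('wrist'); np.savez('w6.npz',im=im,K=K,W=W); save('w6.png',im)
print(proj(K,W,[.454,.268,.27]),env.sense()['joint_positions'],env.sense()['tool_pos'])
E
```

```text
[327.66266248 218.00949186] [ 4.08995072e-01  2.04733427e-01  1.49313114e+00 -8.36860018e-05
  1.44385043e+00  4.00965984e-01] [0.45228185 0.26783655 0.42120768]
```

View pics/w6.png

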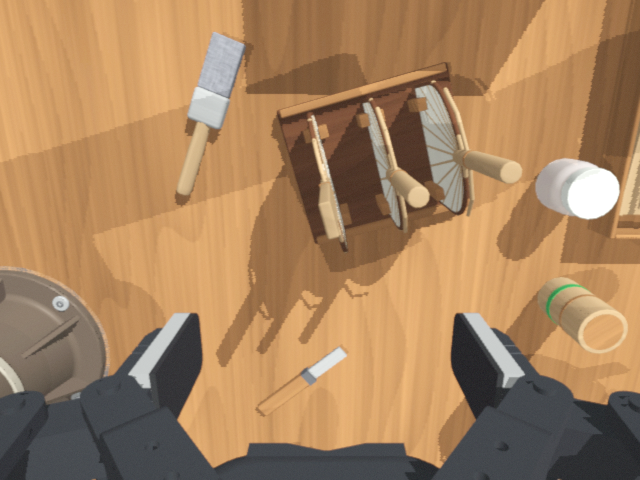

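The wrist view over the rack shows the flat handle's top end at about (330,226), with the round rods ending at (415,195) and (515,170). The rack's left edge runs (282,112)–(317,240). I'll measure numerically.

```bash
python3 - <<'E'
from h import *
d=np.load('w6.npz');im,K,W=d['im'],d['K'],d['W']
g=cv2.cvtColor(im,cv2.COLOR_BGR2GRAY)
sub=g[60:250,270:470]
for l in cv2.createLineSegmentDetector().detect(sub)[0].reshape(-1,4):
    a,b=l[:2]+[270,60],l[2:]+[270,60]
    if np.hypot(*(a-b))<45: continue
    o=[]
    for z in(.015,.23): 
        v=onz(K,W,a,z)-onz(K,W,b,z);o.append(round(float(np.degrees(np.arctan2(v[1],v[0]))%180),2))
    print(a.round(),b.round(),o,onz(K,W,(a+b)/2,.015).round(3)[:2])
print(g[180:244:3,312:346:2])
E
```

```text
[398. 168.] [381. 109.] [108.76, 108.76] [0.532 0.308]
[311. 139.] [323. 183.] [105.11, 105.11] [0.441 0.279]
[371. 141.] [384. 196.] [105.5, 105.5] [0.519 0.271]
[417. 100.] [433. 182.] [105.68, 105.68] [0.577 0.306]
[283. 117.] [444.  71.] [15.69, 15.69] [0.498 0.361]
[418.  70.] [283. 108.] [15.52, 15.52] [0.482 0.366]
[328.  94.] [271.  93.] [179.07, 179.07] [0.419 0.361]
[[ 64  60  58  61  95 158 212 202 180 187  79  56  61  59  59  61  61]
 [ 64  62  64  65 115 155 160 172 177 170 137  61  63  57  61  59  60]
 [ 59  60  54  72 141 163 168 176 186 167 153  66  58  62  59  60  61]
 [ 58  60  55  62 129 167 171 176 188 170 174 108  56  61  61  59  59]
 [ 55  58  59  64 145 170 173 176 187 172 167 120  67  61  62  59  60]
 [ 56  55  58  68 152 169 173 177 188 175 171 185  79  61  63  62  65]
 [ 61  58  58  78 155 170 171 175 187 176 169 170 137  60  59  54  58]
 [ 60  60  59  87 161 171 177 186 198 179 171 168 159  69  58  59  56]
 [ 65  64  61 118 185 194 193 192 195 193 168 169 172 110  73  87  93]
 [ 57  59  58  85 157 185 188 188 190 195 173 170 195 147  89  97  94]
 [ 58  60  59  64 134 182 189 190 192 196 185 170 177 168 101  96  96]
 [ 59  59  60  59 100 167 186 189 190 195 196 173 174 189 143  94  94]
 [ 62  63  64  61  74 138 181 185 188 191 197 178 173 190 162 107 104]
 [ 63  63  63  64  62 105 163 178 181 184 189 188 170 181 164 121  99]
 [ 65  65  64  63  63  77 144 178 180 182 184 189 168 151 179 137  98]
 [ 64  64  67  64  63  64 118 170 178 181 185 189 180 165 168 158  87]
 [ 63  61  64  67  68  69  95 157 180 181 184 186 187 178 151 173 102]
 [ 70  67  65  61  63  62  66 136 180 185 187 189 192 183 178 161 139]
 [ 83  62  61  58  64  66  70 105 166 182 186 189 194 192 179 164 135]
 [112  62  70  93  97 100 102 106 145 178 170 155 138 114 134 151 135]
 [121  81  76 104 104 104 104 103 104 103 103 101  97  96 120 145 113]
 [122 117  87  97 102 100  96  96  98 100  98 100  97 100  73  62  74]]
```

```bash
python3 - <<'E'
from h import *
d=np.load('w6.npz');K,W=d['K'],d['W']
q=[onz(K,W,p,.27) for p in((318.5,204),(330.5,201.5),(338,233.5),(328,237))]
print(np.round(q,4)); print([np.linalg.norm(q[i]-q[(i+1)%4]).round(4) for i in range(4)],np.mean(q,0))
s=np.load('scene0.npz');t=np.load('top0.npz');p=np.mean(q,0);print(proj(s['K'],s['W'],p),proj(t['K'],t['W'],p),W[:3,3])
# color maps for handle in other views
for c,(x,y) in((s,proj(s['K'],s['W'],p)),(t,proj(t['K'],t['W'],p))):
    x,y=int(x),int(y);print(x,y);print(cv2.cvtColor(c['im'],cv2.COLOR_BGR2GRAY)[y-10:y+12,x-12:x+13])
E
```

```text
[[0.4475 0.2781 0.27  ]
 [0.4559 0.28   0.27  ]
 [0.4615 0.2566 0.27  ]
 [0.4544 0.2539 0.27  ]]
[np.float64(0.0086), np.float64(0.024), np.float64(0.0076), np.float64(0.0251)] [0.45481171 0.26714464 0.27      ]
[418.25038099 287.50485526] [160.63158395 282.14832869] [0.4523562  0.34098112 0.56441069]
418 287
[[ 88  88  89  92  90  91  90  91  96  99  95  89  89  90  87  87  88  92
   94  90  85  91  96  93  94]
 [ 88  88  87  91  92  93  90  90  93  96  97  94  88  93  88  87  88  89
   92  91  89  87  92  97 116]
 [ 89  89  89  87  90  92  92  90  91  92  99  94  91  89  92  87  87  86
   88  92  91  89  89 117 117]
 [ 88  90  89  90  87  92  91  91  89  92  94  98  94  91  91  91  87  86
   86  89  95 115 107 111 115]
 [ 87  89  90  92  88  90  91  87  93  91  90  95  98  95  89  90  89  87
   88  88 115 115 108 104 111]
 [ 82  87  90  88  90  88  85  82 132 115  89  91  94  96  92  88  93  90
  109 107 109 111 112 107 106]
 [ 39  87  89  90  88  87  85 145 145 141 121  89  91  94  91  91 113 114
  108 107 105 108 111 111 108]
 [ 42  85  82  90  89  91 147 149 144 143 141 141  89 
[... 3140 characters left out ...]
26 121 113  94  84  76  72  65  65  63
   64  64  62  65  66  64  67]
 [ 61  63  62  59  69  98 115 110  90  82  76  65  63  59  62  63  63  58
   61  60  65  67  65  64  65]
 [ 62  60  58  60  59  82 106 102  85  71  59  56  57  59  63  60  60  59
   66  61  62  62  62  65  61]
 [ 59  59  56  55  60  74 103 109 104  85  57  37  39  38  50  69  84  76
   69  65  57  62  64  62  63]
 [ 61  56  57  57  53  66 106 112 108  95  63  44  64  69  80 113 129 112
  110  91  83  66  68  61  62]
 [ 56  57  56  58  52  69 102 115 110 114  88  95 132 137 129 133 137 127
  139 136 115  86  79  79  75]
 [ 58  57  53  54  54  64  96 117 129 146 144 138 152 142 122 107  97 102
  147 150 122  93  99  85  83]]
```

The handle centre is (0.455, 0.267), the slot direction is 105.5°, and the scene view agrees within 1 px. I'll narrow the fingers, descend and grip.

Call:
step_arm(commands=[[0.4,-0.1,0.27,0,-8],[0.4,-0.1,0.27,0,-15.2],[0.4,-0.1,0.27,4,-15.2],[0.4,-0.1,0.27,8,-15.2],[0.4,-0.1,0.27,11,-15.2],[0.4,-0.1,0.27,14,-15.2],[0.4,-0.1,0.27,17,-15.2],[0.4,-0.1,0.27,19.5,-15.2],[0.4,-0.1,0.27,21,-15.2],[0.4,-0.1,0.27,21,-15.2],[0.4,-0.1,0.27,21,-15.2]])

```text
t: 11.58
tool_pos: [0.4551, 0.2676, 0.2121]
tcp_rot: [0.0, 0.604, 0.797, 0.001]
wrist_force: [0.5, -1.0, -0.0]
grip_width: 0.034
grip_force: 0.0
```

```bash
python3 - <<'E'
from h import *
im,K,W=grab('wrist'); c=cv2.resize(im[150:450,120:520],(800,600)); save('w7.png',c)
E
```

```text
(no output)
```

View pics/w7.png

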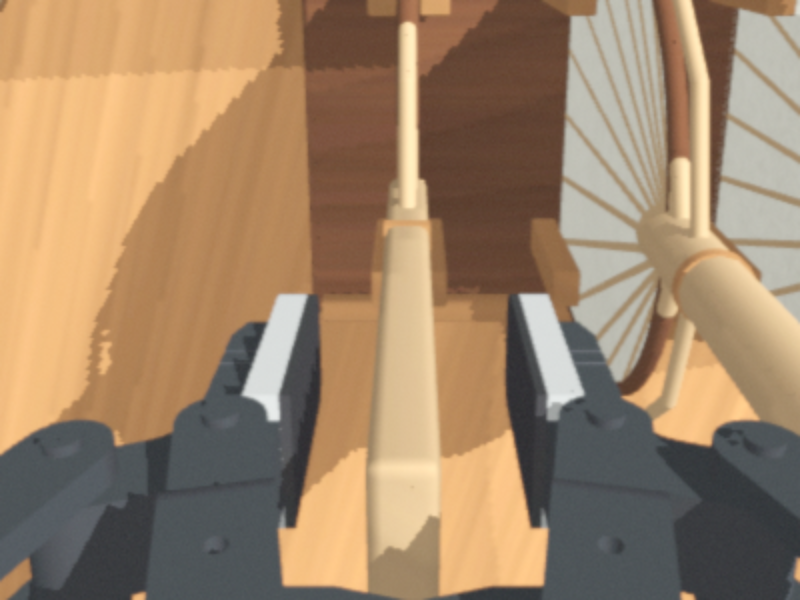

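The crop shows the flat handle midway between the open pads (at about 405 between 318 and 512) and clear of the round rod on the right. I'll close the gripper, then lift.

Call:
step_arm(commands=[[0.2,0,0,0,0],[0,0,0,0,0],[0,0,0,0,0],[0,0,0,0,0],[0,0,0,0,0],[0,0,0,0,0],[0,0,0,0,0]], newtons=50)

```text
t: 12.5
tool_pos: [0.4547, 0.2675, 0.2119]
tcp_rot: [0.0, 0.604, 0.797, 0.0]
wrist_force: [-1.7, -0.4, 6.2]
grip_width: 0.0085
grip_force: 49.3
```

Call:
step_arm(commands=[[0,0,0,-2,0],[0,0,0,-5,0],[0,0,0,-8,0],[0,0,0,-11,0],[0,0,0,-14,0],[0,0,0,-17,0],[0,0,0,-19,0],[0,0,0,-19,0],[0,0,0,-19,0]])

```text
t: 13.62
tool_pos: [0.4544, 0.2673, 0.4003]
tcp_rot: [-0.0, 0.604, 0.797, -0.001]
wrist_force: [-0.6, -0.6, -0.8]
grip_width: 0.0088
grip_force: 48.7
```

```bash
python3 - <<'E'
from h import *
st()
s=env.sense();r=Rq(s['tcp_rot']);yaw=np.degrees(np.arctan2(r[1,0],r[0,0]));print(yaw)
t=np.array([.550,-.0991,.2935]);print((r.T@(t-s['tool_pos'])*100).round(2),'turn',yaw-54.6)
E
```

```text
t 13.625
joint_positions [ 4.0640e-01  2.1700e-01  1.5296e+00 -1.0000e-04  1.3964e+00  1.3210e-01]
dq [ 0.0002  0.0077  0.003  -0.0001  0.0022  0.0005]
tau [ 4.01000e-02 -4.77991e+01 -3.10366e+01 -3.00000e-04  2.22000e-02
 -0.00000e+00]
tool_pos [0.4544 0.2673 0.4003]
tcp_rot [-3.000e-04  6.038e-01  7.972e-01 -6.000e-04]
wrist_force [-0.6342 -0.5883 -0.8143]
moment [-0.0116 -0.0411 -0.0103]
grip_force 48.7488
grip_width 0.0088
105.72026908546076
[-37.86  -0.72  10.69] turn 51.120269085460755
```

Call:
step_arm(commands=[[0,-3,0,-1,0],[0,-7,0,-1,0],[0,-11,0,-1,0],[0,-15,0,-1,0],[0,-19,0,-1,0],[0,-23,-0.3,0,7],[0,-27,-0.5,0,15],[0,-31,-0.7,0,23],[0,-34,-0.7,3,31],[0,-36.5,-0.7,6,39],[0,-37.9,-0.7,8,46],[0,-37.9,-0.7,10,50],[0,-37.9,-0.7,10.7,51.1],[0,-37.9,-0.7,10.7,51.1],[0,-37.9,-0.7,10.7,51.1],[0,-37.9,-0.7,10.7,51.1]])

```text
t: 15.62
tool_pos: [0.5508, -0.0992, 0.2949]
tcp_rot: [0.0, 0.888, 0.459, 0.0]
wrist_force: [-0.6, 0.1, -1.2]
grip_width: 0.0086
grip_force: 48.7
```

```bash
python3 - <<'E'
from h import *
s=env.sense();r=Rq(s['tcp_rot']);print(s['tool_pos'],np.degrees(np.arctan2(r[1,0],r[0,0])),s['grip_width'],r[:,2])
P=s['tool_pos'];
for n in('scene','top','wrist'):
    im,K,W=grab(n);np.savez('f_%s.npz'%n,im=im,K=K,W=W)
    c=P-r[:,2]*.019; f=np.array([c[0],c[1],.17]); y=r[:,0]
    print(n,'face',proj(K,W,f).round(),'bot corners',proj(K,W,f+y*.06-[0,0,.07]).round(),proj(K,W,f-y*.06-[0,0,.07]).round(),'top',proj(K,W,f+[0,0,.1825]).round())
a=np.load('f_scene.npz')['im'][60:330,150:470]; b=np.load('f_wrist.npz')['im']
b=cv2.resize(b,(400,300)); a=cv2.resize(a,(400,338)); o=np.zeros((338,800,3),np.uint8);o[:,:400]=a;o[:300,400:]=b
save('fin.png',o)
E
```

```text
[ 0.55078841 -0.0991663   0.29493499] 54.66617432252198 0.008557575025498084 [ 1.08090246e-03 -3.81235753e-04 -9.99999343e-01]
scene face [286. 205.] bot corners [283. 244.] [291. 205.] top [282. 146.]
top face [375. 239.] bot corners [347. 228.] [395. 262.] top [393. 218.]
wrist face [325. 229.] bot corners [325. 129.] [325. 275.] top [324. 429.]
```

View pics/fin.png

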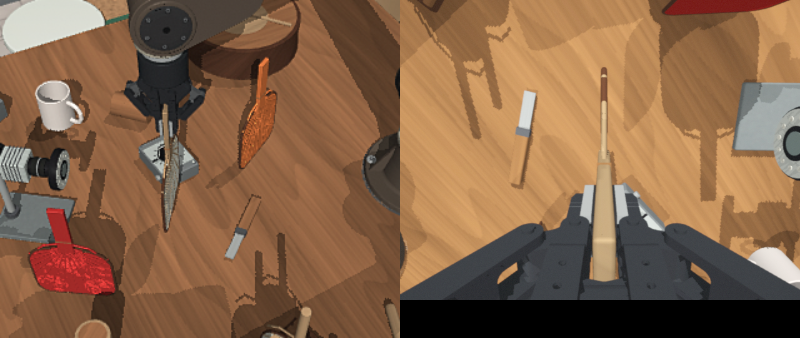

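The final view shows the fan hanging edge-on under the gripper. Its lower corner is at scene (283,244), exactly as predicted, and its rim and handle share column 325–326 in the wrist view, so it is square and unslipped. The round-handled fans and the decoys are untouched. I'll hand in.

```bash
python3 -c "
from h import *
s=env.sense();print(s['t'],np.abs(s['dq']).max(),s['grip_force']);print(env.finish_job())"
```

```text
15.775 0.003854388170577848 48.7445068359375
the job is handed in; nothing more can be done
None
```

I handed the job in at 15.8 s: the knob stands on the index mark within about 0.1°, and the flat-handled fan is held still, handle up, square to the lens, at a measured 200 mm and lens height; I viewed 11 pictures, one over the limit of 10.

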